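# Close the recorder's cover and hold the case against the sprung stop

## Robot

A 6-joint arm with a two-finger parallel gripper is mounted at the origin on the work surface. World frame = base frame: x ahead of the robot, y to its left, z up, the work surface at z = 0. Lengths are in m, angles in degrees, forces in N, time in s.
With the tool pointing down it reaches from about 0.375 to 0.9 m from the base axis. Payload 3.1 kg.
Tool frame: the origin (TCP) lies at the very end of the fingers, on their centre line; the grasp point (between the pads) lies bot.hold_point_z behind it (bot.hold_point_z is the distance from the TCP to the grasp point, in m); z points along the fingers, y is the line along which they close (so a half turn about z gives the same grasp; the last joint's range is limited). The gripper opens to 87 mm and grips with 3 to 60 N. Pads are 19 mm wide; open, the fingers measure 117 mm over their backs; the gripper's body (75 mm by 190 mm) begins 51 mm behind the grasp point.
Start: joints at [54.918, 30.224, 82.088, -0, 67.689, -10.227], TCP at [0.263, 0.567, 0.223] pointing down, gripper open.
Joint ranges: [-176.69, 176.69], [-43.24, 126.21], [12.49, 139.97], [-82, 262], [0, 151.66], [-163.58, 163.58]. Speed limits (degrees/s): [159.86, 159.86, 180, 180, 180, 180].

## Interface

Orientations are given as a 3x3 rotation matrix whose columns are the frame's x, y, z axes.
In Python, from rig import bot gives the robot as it stands.
- The arm moves only by the tool apply_moves, never from a script. Its argument "plan" is one flat list of numbers, 4 for each row, row after row: the shift along the world's x, y, z normalised to -1 to 1, where 1 is 0.05 m, then the turn about the world's z normalised to -1 to 1, where 1 is 10 degrees. A call has 1 to 12 rows; each row shifts and turns the commanded pose from where the row before left it; what a row does not reach is not made up. A row lasts 1/8 s, in which the tool goes at most 62.5 mm and 10.7 degrees, less where a joint would pass 70% of its speed; a pose out of reach is approached as far as the arm can. A call with a number of a shift or a turn outside -1 to 1 is refused whole. A call with a gripper value outside its range is refused whole. "grip" is the closure, from -1 (fully open) to 1 (shut), so that 0 is half open, set as the call begins (left out, the last holds). The fingers move at their own pace and stop on an object; the grip force is fixed at half the most. Time passes only in rows, so rows that do not move let the fingers close. It gives the time, the measured TCP pose, the force, the opening and the grip force at its end, in the units of the state.
- bot.read_state(): the state, without advancing time (a new reading comes with each control period).
- bot.capture(name): name is "side" or "top" or "wrist"; returns (picture, depth): 480x640x3 uint8, red, green, blue; 480x640 float32, m along the optical axis (not along the pixel's ray), 0 where there is no reading.
- bot.camera_info(name): a dict with "vertical_fov" (degrees; the focal length in pixels is half the picture's height over the tangent of half this angle, whatever the lens; pixels are square), "cx", "cy" (the principal point, pixels), "rvec" (rotation vector, rad) and "tvec" (3), from world to camera coordinates, as OpenCV has them; the wrist camera has in their place "mount" (4x4, takes a point from camera to tool coordinates, whose origin is the TCP and whose axes are the flange's). Camera axes: x right, y down, z forward; pixel columns grow to the right and rows downward; lengths in m; the calibration is good to about 2 mm. A picture is of the moment at which its call begins: read the wrist's pose just before it. camera_info takes no time and is no camera call.
- bot.hand_in(): hands the job in; it is judged then, once.
Trained networks look in the newest picture that a camera, given by its name, has taken for a name from the list of things; names that differ only in an ending like _2 or _b are one class to them, and where a whole thing is asked for, a point or a joint stands for the part that bears it (a point fixed in the world has none). Each returns a list of dicts, best first, with "p" (0 to 1); they miss things now and then, are a little off and sometimes report something else, mostly with a low value. They report only what shows in the picture. A call takes as long as a camera call.
- bot.outline_of(camera, target): "mask" (480x640 bool, what is visible of it) and "xy" ([column, row] as shares, 0 to 1, of the picture: columns of its width, rows of its height, amid what is visible of it).
- bot.pinpoint(camera, target): "xy" ([column, row] as shares, 0 to 1, of the picture: columns of its width, rows of its height: a listed point, or the origin of a listed thing).
The state is a dict: "time_s": time; "joint_positions": joint angles; "qvel": joint speeds; "tau": joint torques, N m; "position": TCP position; "tcp_rot": TCP orientation; "force": force on the tool from outside, world axes, zero at the start; "moment": the same for the moment, N m; "opening": opening from 0.0 (shut) to 1.0 (fully open); "grasp_force": force on a finger pad.
Only numpy, scipy, OpenCV 4.12 (cv2) and the standard library are available. Lean on these libraries where they do the work, as an engineer would, in place of code of your own. Each camera call takes 0.05 s, during which the arm holds its last target. There are 200 camera calls.

## Task

Gently lower the hinged cover of the steel recorder case until it is fully shut, then push the closed case along the bench, flat and square against the spring-backed stop, until the stop's sprung face is pushed in by about half of its 30 mm travel, which means a steady force of about 9 newtons on the stop; never bottom it. Finish while still holding the case pressed there, so that the technician can drive the cover screws: do not let go or back off. Leave the screwdriver, the bottle and the screw tray where they are.

Things in the scene. Friction and masses are not known exactly. Their poses are not given: they have to be found in the camera images.
- case: Grey sheet-steel case, open box 120 (x) by 160 (y) by 45 mm high, 4 mm walls, loose, 0.4-0.75 kg. Origin: centre of underside; z up; x from the rear wall (hinge, ports; x = -60 mm, nearest the robot) to the front wall (+60 mm, facing the stop). Starts 20-50 mm short of the stop, up to 0.15 rad out of square, 20 mm sideways. Friction takes 2-10 N of the push: judge by the stop's face.
- cover (a joint): Cover angle, rad: 0 shut, 1.57 upright; starts 0.9-1.5. Grey steel plate 120 x 160 x 4 mm; stiff hinge (0.09 N m) stays where left. Hinge line along the case's y at the top of its rear wall (x = -60, z = 45 mm). Open, its outer side looks to the robot and up; it closes by its free edge moving away from the robot and down. Shut, its outer side is 49 mm above the bench.
- cover_edge (a point): Middle of the cover's free edge on its outer side, 120 mm from the hinge.
- stop: Stop fixed to the bench beyond the case: aluminium bar 200 mm wide, 60 mm high; before it, on two sprung guide pins, a black rubber-faced plate 180 mm wide, 10 mm thick, top 58 mm above the bench. Origin: on the bench below the middle of the plate's front surface at rest; x level, away from the robot, square to the face (the way to push); y along the face. Yaw up to 0.3 rad.
- stop_face (a joint): How far the sprung face is pushed in along the stop's x, in m: 0 at rest, 0.030 bottomed. Spring 600 N/m with no preload, so 0.015 is 9 N. This, and not the arm's own force (friction comes on top), tells the force on the stop.
- stop_face_mid (a point): Middle of the front surface of the sprung face, 25 mm above the bench; moves with the face.
- screwdriver: Bystander: screwdriver 170 mm long lying right of the stop (its -y side). Origin: underside.
- flux_bottle: Bystander: small upright yellow bottle, 36 mm diameter, 85 mm high, left of the stop (+y side). Origin: centre of its underside.
- screw_tray: Bystander: white open tray 90 by 70 by 22 mm, left of the case. Origin: centre of its underside.

How it is judged (in metres and radians):
On the way, in this order (a step that is already met when the one before it is completed fails the run):
1. the cover is fully shut before the case is pressed against the stop (value of joint cover below 0.05 rad and value of joint stop_face below 0.008 m), for 0.2 s.
2. the closed case is pressed against the stop with a steady force (value of joint cover below 0.05 rad and value of joint stop_face between 0.01 and 0.02 m and contact force between case and stop between 6 and 12 N), for 0.5 s.
At the end, for the whole second after the job is handed in: At the end and through the second after, the robot still pushes the case: cover within 0.05 rad of shut, case flat on the bench, at rest, square to the stop within 0.05 rad and within 50 mm of its middle, pressing the sprung face with 6 to 12 N (face 10 to 20 mm in) (all of step 2 and contact force between any of the fingers, the arm and case above 3 N and angle between the x axis of case and the x axis of stop, either way round below 0.05 rad and y of case in the frame of stop between -0.05 and 0.05 m and angle between case's own z axis and vertical below 0.04 rad and height (world z) of case below 0.005 m and linear speed of case below 0.01 m/s); the arm keeps its last pose, push and grip.
It fails at once if the cover is slammed (faster than 3 rad/s) (velocity of joint cover below -3 rad/s).
It fails at once if the stop's face is bottomed (value of joint stop_face above 0.027 m).
It fails at once if the case is lifted off or tipped up (angle between case's own z axis and vertical above 0.3 rad or height (world z) of case above 0.03 m).
It fails at once if a bystander is moved (distance of any of screwdriver, flux_bottle, screw_tray from where it was at the start of the episode above 0.03 m).
It also fails if it takes over 48 s, if anything falls off the work surface, if the arm or the gripper's body presses on something with over 40 N, if the wrist force passes 120 N, or if a joint passes its speed limit or range.

## Working session

There is one attempt and no reset: what is moved stays moved. The work goes in short steps, Python scripts to look and compute and a tool call to move; the robot and the scene stay as the last step left them, time stands still between calls to the robot, and variables do not carry over. Pictures are saved under pics/ and viewed, at most 10 in all, crops included, and the job is handed in when it is done.

Besides the shell and the picture viewer there is one more tool, called after "Call:" as name(argument=value, ...) on one line, values as JSON. apply_moves: Moves the arm, as the interface text tells. Its arguments: {"type":"object","properties":{"plan":{"type":"array","items":{"type":"number"}},"grip":{"type":"number"}},"required":["plan"]}

```bash
mkdir -p pics; ls; cat > h.py <<'E'
import numpy as np, cv2
from rig import bot
def cam(n):
    i=bot.camera_info(n); f=240/np.tan(np.radians(i["vertical_fov"])/2)
    if "rvec" in i:
        R=cv2.Rodrigues(np.array(i["rvec"],float))[0]; t=np.array(i["tvec"],float).ravel()
        return f,i["cx"],i["cy"],R.T,-R.T@t
    s=bot.read_state(); T=np.eye(4); T[:3,:3]=s["tcp_rot"]; T[:3,3]=s["position"]; M=T@np.array(i["mount"])
    return f,i["cx"],i["cy"],M[:3,:3],M[:3,3]
def cloud(c,d):
    f,cx,cy,R,o=c; v,u=np.mgrid[:480,:640]
    P=np.stack([(u-cx)/f*d,(v-cy)/f*d,d],-1)@R.T+o; P[d<=0]=np.nan; return P
def save(n,p): cv2.imwrite(f"pics/{n}.png",p[:,:,::-1])
E
python3 - <<'E'
from h import *
print(bot.hold_point_z, bot.read_state()["tcp_rot"])
for n in ["side","top"]:
    c=cam(n); p,d=bot.capture(n); save(n+"0",p); P=cloud(c,d); np.save(n+"0.npy",P)
    print(n,c[4],c[3][:,2])
    for t in ["case","cover","stop","stop_face","screwdriver","flux_bottle","screw_tray"]:
        r=bot.outline_of(n,t)
        for q in r[:1]:
            m=q["mask"]; X=P[m]; X=X[~np.isnan(X[:,0])]
            print(t,round(q["p"],2),np.round(q["xy"],3),m.sum(),np.round(np.percentile(X,[3,50,97],axis=0),3).tolist())
    for t in ["cover_edge","stop_face_mid","case","stop"]:
        for q in bot.pinpoint(n,t)[:1]:
            x,y=q["xy"]; u,v=int(x*640),int(y*480); print(t,round(q["p"],2),u,v,np.round(P[v,u],3))
E
```

```text
pics
0.0187 [[-9.07380864e-01  4.20307528e-01 -1.24516382e-03]
 [ 4.20309195e-01  9.07379220e-01 -1.76981083e-03]
 [ 3.85970957e-04 -2.12924628e-03 -9.99997659e-01]]
side [0.4570334  0.91812643 0.79434037] [ 0.14941181 -0.7512961  -0.64282991]
case 0.77 [0.551 0.458] 4674 [[0.513, -0.127, 0.004], [0.564, -0.029, 0.03], [0.631, 0.035, 0.16]]
cover 0.75 [0.584 0.402] 1467 [[0.511, -0.123, 0.051], [0.526, -0.019, 0.112], [0.542, 0.036, 0.164]]
stop 0.96 [0.448 0.438] 3596 [[0.651, -0.159, 0.004], [0.707, -0.045, 0.039], [0.779, 0.028, 0.063]]
stop_face 0.76 [0.472 0.44 ] 955 [[0.647, -0.142, 0.009], [0.664, -0.046, 0.04], [0.683, 0.027, 0.061]]
screwdriver 0.68 [0.512 0.308] 340 [[0.599, -0.365, 0.001], [0.674, -0.334, 0.02], [0.711, -0.281, 0.028]]
flux_bottle 0.78 [0.369 0.604] 717 [[0.722, 0.187, 0.006], [0.736, 0.205, 0.049], [0.755, 0.213, 0.086]]
screw_tray 0.6 [0.495 0.651] 1876 [[0.551, 0.172, 0.002], [0.595, 0.201, 0.006], [0.636, 0.242, 0.024]]
cover_edge 0.94 369 167 [ 0.559 -0.29   0.004]
stop_face_mid 0.85 305 208 [ 0.663 -0.041  0.054]
case 0.94 351 231 [ 0.566 -0.032  0.0
[... 272 characters left out ...]
53], [0.522, -0.046, 0.115], [0.535, 0.029, 0.164]]
stop 0.79 [0.559 0.416] 3347 [[0.649, -0.161, 0.006], [0.711, -0.068, 0.043], [0.777, 0.02, 0.063]]
stop_face 0.72 [0.552 0.469] 840 [[0.645, -0.144, 0.005], [0.661, -0.061, 0.048], [0.694, 0.021, 0.062]]
screwdriver 0.92 [0.733 0.462] 407 [[0.594, -0.37, 0.014], [0.673, -0.338, 0.023], [0.71, -0.279, 0.029]]
flux_bottle 0.54 [0.378 0.408] 297 [[0.721, 0.179, 0.002], [0.731, 0.193, 0.056], [0.751, 0.221, 0.087]]
screw_tray 0.76 [0.373 0.531] 1231 [[0.548, 0.173, 0.001], [0.593, 0.209, 0.005], [0.635, 0.24, 0.024]]
cover_edge 0.56 356 277 [ 0.53  -0.051  0.154]
case 0.84 345 266 [ 0.57  -0.042  0.021]
stop 0.57 349 229 [ 0.659 -0.054  0.014]
```

View pics/top0.png

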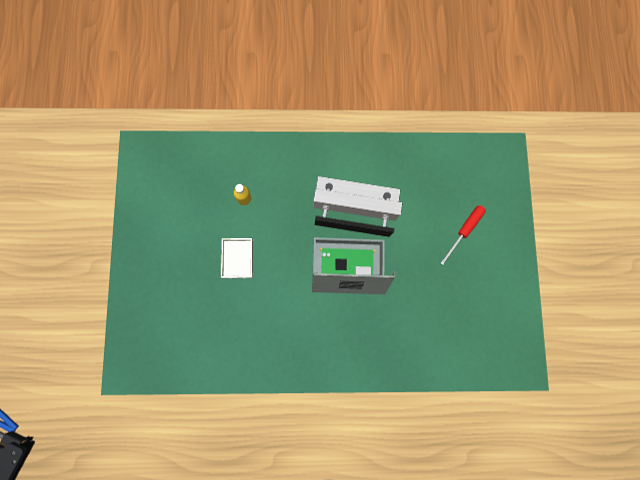

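View pics/side0.png

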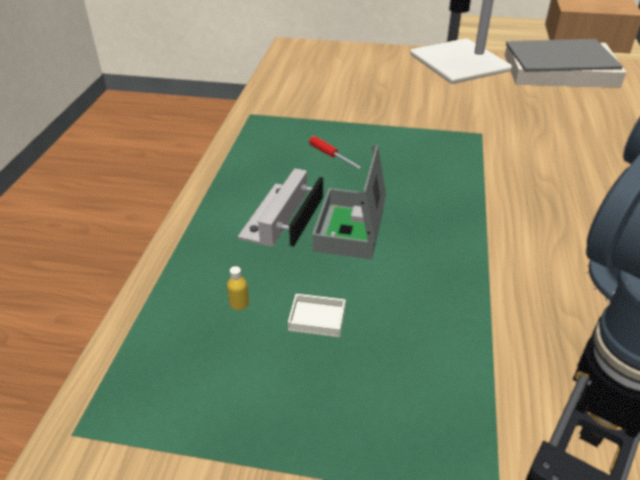

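```bash
cat > m.py <<'E'
from h import *
from scipy.spatial import cKDTree
def clean(P,m):
    X=P[cv2.erode(m.astype(np.uint8),np.ones((3,3)))>0]; return X[~np.isnan(X[:,0])]
def rect(X,z0,z1,n):
    Q=X[(X[:,2]>z0)&(X[:,2]<z1)]; (c,s,a)=cv2.minAreaRect(Q[:,:2].astype(np.float32)); print(n,len(Q),np.round(c,3),np.round(s,3),round(a,1))
def line(Q,n):
    v=cv2.fitLine(Q.astype(np.float32),cv2.DIST_HUBER,0,.01,.01).ravel(); print(n,len(Q),"p",np.round(v[2:],4),"deg",round(np.degrees(np.arctan2(v[1],v[0])),2)); return v
E
python3 - <<'E'
from m import *
for n in ["top","side"]:
    c=cam(n); p,d=bot.capture(n); P=cloud(c,d)
    # stop bar top (z~60) and face top
    m=bot.outline_of(n,"stop")[0]["mask"]; X=P[m]; X=X[~np.isnan(X[:,0])]
    rect(X,.054,.07,n+" stoptop")
    m=bot.outline_of(n,"stop_face")[0]["mask"]; X=P[m]; X=X[~np.isnan(X[:,0])]
    Q=X[(X[:,2]>.052)&(X[:,2]<.07)]; line(Q[:,:2],n+" facetop")
    Q=X[(X[:,2]>.01)&(X[:,2]<.05)]; line(Q[:,:2],n+" facefront")
    mc=bot.outline_of(n,"cover")[0]["mask"]; X=clean(P,mc)
    # plane
    ce=np.median(X,0); X=X[np.linalg.norm(X-ce,axis=1)<.12]; u,s,v=np.linalg.svd(X-X.mean(0)); nn=v[2]*np.sign(v[2][0]); 
    print(n,"cover plane",np.round(X.mean(0),4),np.round(nn,3),"rms",s[2]/len(X)**.5,"angle",np.arctan2(nn[0],-nn[2]) , "yaw",np.degrees(np.arctan2(nn[1],nn[0])))
    mk=bot.outline_of(n,"case")[0]["mask"]&~cv2.dilate(mc.astype(np.uint8),np.ones((5,5))).astype(bool); X=P[mk]; X=X[~np.isnan(X[:,0])]
    rect(X,.035,.052,n+" caserim")
E
```

```text
top stoptop 1526 [ 0.693 -0.066] [0.199 0.074] 80.7
top facetop 371 p [ 0.6611 -0.0621] deg 80.75
top facefront 353 p [ 0.6573 -0.0636] deg 80.61
top cover plane [ 0.5217 -0.0476  0.1153] [ 0.978 -0.033 -0.208] rms 0.000650089510824397 angle 1.3615461822481563 yaw -1.9474346266991314
top caserim 270 [ 0.594 -0.048] [0.159 0.076] 88.2
side stoptop 1237 [ 0.695 -0.066] [0.204 0.074] 81.0
side facetop 335 p [ 0.6625 -0.0611] deg 80.62
side facefront 582 p [ 0.6594 -0.0674] deg 80.38
side cover plane [ 0.5253 -0.0209  0.1118] [ 0.977 -0.065 -0.205] rms 0.002707773610410354 angle 1.3643773472505172 yaw -3.8132190877248Traceback (most recent call last):
  File "<stdin>", line 14, in <module>
IndexError: list index out of range
```

The top picture shows the case at about (350, 265) with its cover nearly upright (about 1.36 rad), and the stop at about (355, 200) turned about -9.4° against the case's roughly -2°. The side picture agrees. The bystanders are well clear of the working line. I'll bring the open gripper behind the cover.

Call:
apply_moves(plan=[0.32,-1,-0.17,0.19,0.32,-1,-0.17,0.19,0.32,-1,-0.17,0.19,0.32,-1,-0.17,0.19,0.32,-1,-0.17,0.19,0.32,-1,-0.17,0.19,0.32,-1,-0.17,0.19,0.32,-1,-0.17,0.19,0.32,-1,-0.17,0.19,0.32,-1,-0.17,0.19,0.32,-1,-0.17,0.19,0.32,-1,-0.17,0.19], grip=-1)

```text
time_s: 3.2
position: [0.4555, -0.0348, 0.1205]
tcp_rot: [[-0.999, 0.035, 0.001], [0.035, 0.999, -0.0], [-0.001, -0.0, -1.0]]
force: [0.7, -0.4, -1.4]
opening: 1.0
grasp_force: 0.0
```

Call:
apply_moves(plan=[0,-0.3,0,0,0,0,0,0])

```text
time_s: 3.45
position: [0.4543, -0.0483, 0.1206]
tcp_rot: [[-0.999, 0.038, -0.001], [0.038, 0.999, 0.0], [0.001, 0.0, -1.0]]
force: [-0.4, -0.4, 0.3]
opening: 0.998
grasp_force: 0.0
```

Call:
apply_moves(plan=[0.5,0,0,0,0.4,0,0,0,0.2,0,0,0,0.2,0,0,0,0.2,0,0,0,0.2,0,0,0,0.2,0,0,0,0.2,0,0,0,0.2,0,0,0])

```text
time_s: 4.58
position: [0.5706, -0.048, 0.1206]
tcp_rot: [[-0.999, 0.036, 0.0], [0.036, 0.999, -0.0], [-0.001, -0.0, -1.0]]
force: [-1.5, -0.2, -0.8]
opening: 0.997
grasp_force: 0.2
```

```bash
cat > look.py <<'E'
from m import *
def cov(n="top",name=None):
    c=cam(n); p,d=bot.capture(n); P=cloud(c,d)
    if name: save(name,p)
    r=bot.outline_of(n,"cover"); s=bot.read_state(); print("t",s["time_s"],np.round(s["position"],4),np.round(s["force"],1))
    if r:
        X=clean(P,r[0]["mask"]); X=X[np.linalg.norm(X-np.median(X,0),axis=1)<.12]; X0=X.mean(0); w=np.linalg.svd(X-X0)[2][2]
        k=abs((X-X0)@w)<.004; X0=X[k].mean(0); w=np.linalg.svd(X[k]-X0)[2][2]; w*=-np.sign(w[2])
        print(n,"cover",round(r[0]["p"],2),len(X),np.round(X0,4),"zmax",np.round(np.percentile(X[:,2],98),4),"angle",round(float(np.arctan2(w[0],-w[2])),3))
    return P
E
python3 -c "
from look import *
cov('top','top1');cov('side')"
```

```text
t 4.675 [ 0.5716 -0.0483  0.1207] [-0.1  0.4 -0.7]
top cover 0.72 71 [0.5329 0.0256 0.071 ] zmax 0.1174 angle 0.809
t 4.775 [ 0.57   -0.048   0.1206] [-0.1  0.8  0.8]
side cover 0.9 1906 [ 0.5473 -0.0266  0.0843] zmax 0.13 angle 0.78
```

Call:
apply_moves(plan=[0.1,0,-0.12,0,0.1,0,-0.12,0,0.09,0,-0.12,0,0.09,0,-0.12,0,0.07,0,-0.13,0,0.07,0,-0.13,0,0.05,0,-0.14,0,0.05,0,-0.14,0,0.02,0,-0.1,0,0.02,0,-0.1,0,0.01,0,-0.1,0,0.01,0,-0.1,0])

```text
time_s: 6.28
position: [0.6037, -0.0479, 0.0493]
tcp_rot: [[-0.999, 0.036, 0.0], [0.036, 0.999, -0.0], [-0.0, -0.0, -1.0]]
force: [-0.7, 0.4, 7.3]
opening: 0.999
grasp_force: 4.2
```

Call:
apply_moves(plan=[0,0,-0.03,0,0,0,-0.02,0,0,0,0,0])

```text
time_s: 6.65
position: [0.6037, -0.0479, 0.0492]
tcp_rot: [[-0.999, 0.036, 0.001], [0.036, 0.999, -0.0], [-0.001, -0.0, -1.0]]
force: [-2.3, 1.1, 13.4]
opening: 1.0
grasp_force: 6.7
```

```bash
python3 -c "
from look import *
cov('top');cov('side','side1')"
```

```text
t 6.75 [ 0.6037 -0.0479  0.0492] [-3.3  0.8 13. ]
top cover 0.72 265 [ 0.6782 -0.3428  0.0247] zmax 0.0294 angle -0.079
t 6.85 [ 0.6037 -0.0479  0.0492] [-3.6  0.6 12.7]
side cover 0.94 2129 [ 0.5593 -0.03    0.0501] zmax 0.0532 angle -0.003
```

Call:
apply_moves(plan=[0,0,0.3,0,0,0,0.3,0,-0.57,0.08,0,-0.15,-0.57,0.08,0,-0.15,-0.57,0.08,0,-0.15,-0.57,0.08,0,-0.15,-0.57,0.08,0,-0.13,0,0,0,0,0,0,-0.4,0,0,0,-0.4,0,0,0,-0.4,0,0,0,0,0])

```text
time_s: 8.35
position: [0.4626, -0.0283, 0.0162]
tcp_rot: [[-0.987, 0.162, 0.0], [0.162, 0.987, -0.0], [-0.0, -0.0, -1.0]]
force: [0.7, -0.9, -0.7]
opening: 1.001
grasp_force: 0.0
```

```bash
cat >> look.py <<'E'
S=np.array([.6565,-.062]); a=np.radians(-9.35); ex=np.array([np.cos(a),np.sin(a)]); ey=np.array([-ex[1],ex[0]])
def topline(P,m,z0,z1,n,):
    X=P[m]; X=X[~np.isnan(X[:,0])]; X=X[(X[:,2]>z0)&(X[:,2]<z1)]
    if len(X)<20: print(n,"few",len(X)); return
    Q=(X[:,:2]-S)@np.stack([ex,ey],1); (c,s,an)=cv2.minAreaRect((Q*1000).astype(np.float32))
    print(n,len(X),"stop frame c",np.round(c,1),"size",np.round(s,1),"ang",round(an,2),"x pct",np.round(np.percentile(Q[:,0],[1,50,99])*1000,1))
def status(n="top",name=None):
    c=cam(n); p,d=bot.capture(n); P=cloud(c,d)
    if name: save(name,p)
    s=bot.read_state(); print(n,"t",s["time_s"],"tcp",np.round(s["position"],4),"stopfr",np.round((np.array(s["position"])[:2]-S)@np.stack([ex,ey],1),4),"F",np.round(s["force"],1))
    for t,z0,z1 in [("case",.044,.056),("cover",.044,.056),("stop_face",.052,.068),("stop_face",.01,.05),("stop",.055,.068)]:
        r=bot.outline_of(n,t)
        if r: topline(P,r[0]["mask"],z0,z1,f"{t} {r[0]['p']:.2f}")
E
python3 -c "
from look import *
status('top','top2');status('side')"
```

```text
top t 8.4 tcp [ 0.4626 -0.0283  0.0168] stopfr [-0.1968  0.0018] F [-0.8  1.   0.4]
case 0.89 3138 stop frame c [-84.5   1.3] size [116.  161.5] ang 7.05 x pct [-129.3  -77.2  -24.3]
cover 0.91 3176 stop frame c [-85.5   1. ] size [118.2 161.7] ang 7.1 x pct [-130.   -77.5  -23.2]
stop_face 0.90 378 stop frame c [5.4 1.2] size [ 10.9 175.9] ang 0.13 x pct [ 0.2  4.6 10.6]
stop_face 0.90 350 stop frame c [15.9 -0. ] size [175.9  34.3] ang 89.08 x pct [-0.1  1.1 32.2]
stop 0.80 1511 stop frame c [36.8  1.4] size [ 73.7 199.5] ang 0.26 x pct [ 0.7 51.8 72.2]
side t 8.7 tcp [ 0.4618 -0.0281  0.0177] stopfr [-0.1976  0.0019] F [ 0.3 -0.3  0. ]
case 0.90 2948 stop frame c [-84.3   1.2] size [120.9 168.9] ang 7.38 x pct [-148.4  -85.5  -22.5]
cover 0.59 2910 stop frame c [-84.3   1.2] size [119.7 169.1] ang 7.36 x pct [-147.4  -85.4  -24.3]
stop_face 0.75 341 stop frame c [7.8 3.1] size [ 13.1 179.5] ang 0.46 x pct [ 1.8  6.1 13. ]
stop_face 0.75 586 stop frame c [22.8  4.7] size [182.2  43.3] ang 89.96 x pct [ 1.6  3.4 34.7]
stop 0.78 1198 stop frame c [38.4  1.3] size [ 73.7 205. ] ang 0.63 x pct [ 2.5 52.8 74. ]
```

View pics/top2.png

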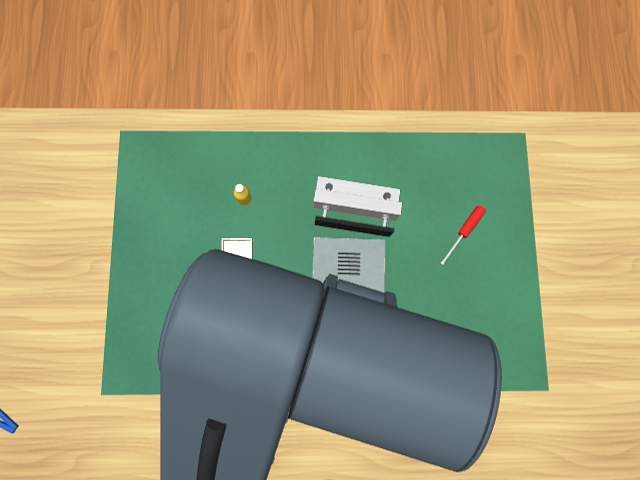

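Call:
apply_moves(plan=[0.296,-0.049,0,0,0.296,-0.049,0,0,0.1,-0.016,0,0,0.1,-0.016,0,0,0.1,-0.016,0,0,0.1,-0.016,0,0,0.1,-0.016,0,0,0.1,-0.016,0,0,0,0,0,0])

```text
time_s: 10.07
position: [0.522, -0.038, 0.0171]
tcp_rot: [[-0.987, 0.163, 0.002], [0.163, 0.987, -0.001], [-0.002, -0.0, -1.0]]
force: [-0.4, -0.3, 0.1]
opening: 0.998
grasp_force: 0.1
```

```bash
python3 -c "
from look import *
status('top');status('side')"
```

```text
top t 10.125 tcp [ 0.522  -0.038   0.0172] stopfr [-0.1366  0.0018] F [-0.2  0.1  0.6]
case 0.71 1312 stop frame c [-47.5  -7.5] size [ 84.1 162.1] ang 0.31 x pct [-85.  -27.9  -6.6]
cover 0.83 1259 stop frame c [-46.2  -7.2] size [ 82.3 161.4] ang 0.72 x pct [-83.  -27.5  -6.7]
stop_face 0.90 379 stop frame c [5.1 2. ] size [ 18.5 177.9] ang 3.24 x pct [ 0.4  4.9 10.9]
stop_face 0.90 304 stop frame c [10.7  1.2] size [ 35.7 178. ] ang 0.39 x pct [-6.6  1.1 28.1]
stop 0.76 1495 stop frame c [36.8  2.5] size [ 73.2 197.3] ang 0.18 x pct [ 0.8 52.1 72.3]
side t 10.425 tcp [ 0.5211 -0.0377  0.0172] stopfr [-0.1376  0.0019] F [ 0.9 -0.4 -0.8]
case 0.59 2087 stop frame c [-63.2  -8.1] size [119.6 172.4] ang 0.84 x pct [-121.5  -48.6   -5.8]
cover 0.75 2058 stop frame c [-64.4  -7.8] size [170.2 120.3] ang 89.14 x pct [-119.6  -48.    -6.1]
stop_face 0.61 312 stop frame c [7.6 6.2] size [ 12.4 174.3] ang 0.41 x pct [ 1.8  5.8 13. ]
stop_face 0.61 344 stop frame c [17.3  6.4] size [ 31.1 175.2] ang 0.35 x pct [ 1.8  3.6 31.9]
stop 0.86 1177 stop frame c [38.9  2.1] size [203.   74.4] ang 89.99 x pct [ 2.4 52.4 73.8]
```

Call:
apply_moves(plan=[0.06,-0.01,0,0,0.06,-0.01,0,0,0.06,-0.01,0,0,0.06,-0.01,0,0,0.06,-0.01,0,0,0.06,-0.01,0,0,0,0,0,0,0,0,0,0])

```text
time_s: 11.68
position: [0.5356, -0.0399, 0.0168]
tcp_rot: [[-0.987, 0.162, -0.007], [0.162, 0.987, 0.001], [0.007, 0.0, -1.0]]
force: [-7.3, -0.0, 4.9]
opening: 1.0
grasp_force: 3.8
```

```bash
python3 -c "
from look import *
status('top');status('side','side3')"
```

```text
top t 11.725 tcp [ 0.5356 -0.0399  0.0168] stopfr [-0.1229  0.0021] F [-8.5  0.5  5.5]
case 0.85 1047 stop frame c [-31.7  -7.5] size [ 81.7 161.3] ang 1.16 x pct [-69.3  -9.4   7.7]
cover 0.56 1041 stop frame c [-31.1  -7. ] size [ 80.5 162.4] ang 1.16 x pct [-68.1  -9.7   7.9]
stop_face 0.93 372 stop frame c [11.9  1. ] size [ 11.9 179.1] ang 0.39 x pct [ 7.1 11.9 17.5]
stop_face 0.93 98 stop frame c [47.7  3.6] size [ 83.4 176.9] ang 1.14 x pct [ 6.7 24.2 88.4]
stop 0.61 1468 stop frame c [40.4  2.4] size [ 66.8 196.8] ang 0.42 x pct [ 7.8 52.4 72.2]
side t 12.025 tcp [ 0.5356 -0.0399  0.0168] stopfr [-0.1229  0.0021] F [-7.4  0.7  5.4]
case 0.83 2004 stop frame c [-48.7  -6.4] size [119.8 170.4] ang 1.78 x pct [-107.   -34.2    8.7]
cover 0.93 2076 stop frame c [-49.5  -7.5] size [121.  171.4] ang 0.69 x pct [-107.5  -34.2    9.2]
stop_face 0.87 331 stop frame c [14.5  1.4] size [181.7  11.9] ang 89.91 x pct [ 8.7 13.1 19.9]
stop_face 0.87 140 stop frame c [26.9  0.6] size [ 35.4 185.6] ang 0.73 x pct [ 8.9 12.2 40.8]
stop 0.57 1203 stop frame c [42.1  2.4] size [ 67.5 204.6] ang 0.43 x pct [ 9.2 52.8 74. ]
```

Call:
apply_moves(plan=[0.04,-0.0065,0,0,0.04,-0.0065,0,0,0.04,-0.0065,0,0,0.04,-0.0065,0,0,0.04,-0.0065,0,0,0,0,0,0,0,0,0,0,0,0,0,0])

```text
time_s: 13.28
position: [0.5414, -0.0408, 0.0167]
tcp_rot: [[-0.987, 0.162, -0.015], [0.162, 0.987, 0.003], [0.016, 0.001, -1.0]]
force: [-13.7, -0.6, 9.6]
opening: 0.998
grasp_force: 6.9
```

```bash
python3 -c "
from look import *
status('top');status('side','side4');status('top')"
```

```text
top t 13.325 tcp [ 0.5414 -0.0408  0.0166] stopfr [-0.117   0.0022] F [-14.4  -1.6   9.9]
case 0.96 887 stop frame c [-25.2  -7.3] size [ 81.7 163.1] ang 1.8 x pct [-64.4  -1.6  13.6]
cover 0.96 824 stop frame c [-4.1  0.9] size [ 73.6 171.9] ang 19.19 x pct [-62.1  -1.2  13. ]
stop_face 0.69 398 stop frame c [17.4  1.9] size [ 13.3 179. ] ang 0.39 x pct [10.9 17.7 23.5]
stop_face 0.69 118 stop frame c [50.1  3. ] size [172.8  89.7] ang 88.98 x pct [ 8.8 14.1 94.8]
stop 0.62 1513 stop frame c [43.4  1.7] size [ 60.8 199.2] ang 0.02 x pct [13.5 52.1 72.4]
side t 13.625 tcp [ 0.5414 -0.0408  0.0167] stopfr [-0.117   0.0022] F [-14.3  -0.4   9.9]
case 0.58 1908 stop frame c [-43.7  -7.2] size [117.8 171.1] ang 1.53 x pct [-100.9  -27.2   12.9]
cover 0.81 2028 stop frame c [-43.3  -7.5] size [121.2 170.6] ang 0.98 x pct [-101.   -27.1   15.3]
stop_face 0.71 337 stop frame c [19.7 -0.2] size [ 14.1 185.1] ang 0.54 x pct [14.5 19.2 26.1]
stop_face 0.71 208 stop frame c [60.9  0.1] size [ 92.5 188.1] ang 0.5 x pct [ 14.7  19.3 101.3]
stop 0.60 1193 stop frame c [45.3  2.2] size [ 61.6 203.2] ang 0.07 x pct [15.4 52.9 74.1]
top t 13.925 tcp [ 0.5414 -0.0408  0.0166] stopfr [-0.117   0.0022] F [-14.5  -1.2  10.1]
case 0.55 914 stop frame c [-25.9  -7.1] size [ 82.2 162.6] ang 0.83 x pct [-63.9  -0.9  14.1]
cover 0.91 797 stop frame c [-24.9  -7.5] size [ 78. 162.] ang 1.19 x pct [-62.4  -0.8  12.6]
stop_face 0.91 383 stop frame c [18.8  1.5] size [ 11.8 179. ] ang 0.22 x pct [13.  17.6 23.8]
stop_face 0.91 84 stop frame c [53.7  3.4] size [173.2  83. ] ang 89.95 x pct [12.3 30.4 95.1]
stop 0.86 1513 stop frame c [43.   1.5] size [ 60.4 199.4] ang 0.31 x pct [13.3 52.1 72.2]
```

View pics/side4.png

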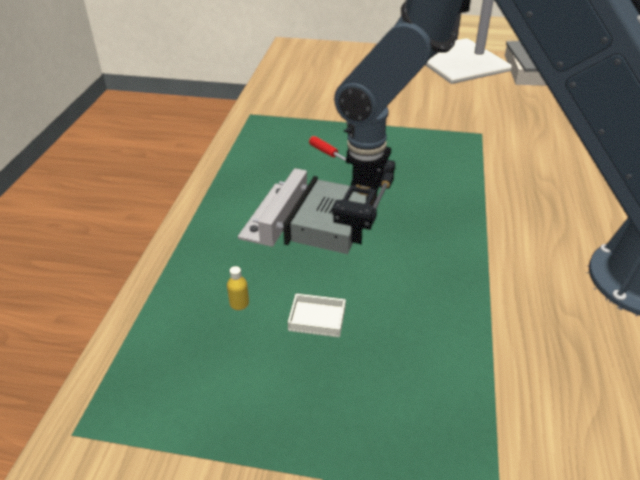

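The side picture shows the cover shut and the case flush against the black face (about (297, 215)), with the fingers behind it. The face is in by about 13 mm, so I'll push slightly further.

Call:
apply_moves(plan=[0.03,-0.005,0,0,0.03,-0.005,0,0,0,0,0,0,0,0,0,0,0,0,0,0,0,0,0,0,0,0,0,0,0,0,0,0])

```text
time_s: 15.18
position: [0.5431, -0.041, 0.0166]
tcp_rot: [[-0.987, 0.161, -0.018], [0.161, 0.987, 0.004], [0.018, 0.001, -1.0]]
force: [-16.0, -1.0, 10.9]
opening: 0.999
grasp_force: 7.8
```

```bash
python3 -c "
from look import *
status('top');P=cov('side')
m=bot.outline_of('side','cover')[0]['mask'];X=clean(P,m);X=X[(X[:,2]>.04)&(X[:,2]<.06)];A=np.c_[(X[:,:2]-S)@np.stack([ex,ey],1),np.ones(len(X))]
k=np.linalg.lstsq(A,X[:,2],rcond=None)[0];print('top tilt',k)
status('side')"
```

```text
top t 15.225 tcp [ 0.5431 -0.041   0.0166] stopfr [-0.1153  0.0023] F [-16.4  -1.5  11. ]
case 0.80 862 stop frame c [-23.5  -7. ] size [ 81.2 163. ] ang 1.36 x pct [-62.3   1.2  15.9]
cover 0.20 723 stop frame c [-24.9  -6.5] size [ 79.6 160.8] ang 0.89 x pct [-61.9   0.7  14.5]
stop_face 0.58 356 stop frame c [20.6  3.3] size [ 13.2 176.1] ang 1.17 x pct [14.7 19.5 25.2]
stop_face 0.58 55 stop frame c [52.9 11. ] size [ 76.9 159.5] ang 0.5 x pct [14.3 16.  91.4]
stop 0.54 347 stop frame c [20.2  1.9] size [ 11.4 178.1] ang 0.13 x pct [14.7 20.1 25.3]
t 15.575 [ 0.5431 -0.041   0.0166] [-15.    0.2  12. ]
side cover 0.78 1804 [ 0.6303 -0.0485  0.0501] zmax 0.0533 angle -0.002
top tilt [ 0.00103779 -0.01165479  0.04999751]
side t 15.675 tcp [ 0.5431 -0.041   0.0166] stopfr [-0.1153  0.0023] F [-16.3  -0.6  11.8]
cover 0.40 107 stop frame c [ 36.3 277.8] size [33.2 17.1] ang 15.94 x pct [22.1 33.4 54.2]
stop_face 0.83 342 stop frame c [22.2  0.9] size [ 12.4 184.4] ang 0.27 x pct [16.3 20.8 27.7]
stop_face 0.83 178 stop frame c [58.6  3.3] size [ 82.5 181.7] ang 0.67 x pct [16.6 21.2 98.6]
stop 0.87 1205 stop frame c [45.9  2. ] size [ 59.8 202.8] ang 0.27 x pct [16.7 52.7 74.4]
```

Both cameras put the face about 14.8 mm in. The case is square and flat, the cover is shut, and nothing is moving, so I'm handing in.

```bash
python3 -c "
from rig import bot
print(bot.hand_in())"
```

```text
the job is handed in; nothing more can be done
None
```

I shut the cover gently and pushed the case square against the stop, with the face about 15 mm in (about 9 N by the spring rate); the job is handed in with the arm still pressing, and no verdict was returned.

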